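# Find the full tea tin by its weight

### The job

Lift the wooden cover board off the three tea tins and lay it flat on the free part of the black serving tray, in front of the two cups. Then heft the tins one after another, in order from the robot's left to its right: lift each one clear of the wooden tray and stand every tin you do not keep upright in the wooden tray again; finish while holding the heaviest tin up in the gripper above the wooden tray, upright, still, its base more than 10 cm above the worktop, with the other two standing in the tray and everything else left where it was.

Things in the scene. Friction and masses are not known exactly. Their poses are not given: they have to be found in the camera images.
- caddy: low wooden tray holding the tins, fixed to the worktop, 100 (its x) x 280 (its y) mm outside, walls 22 mm high and 5 mm thick, floor 5 mm thick. Origin: centre of its underside, at worktop level. Its y axis runs along the row of tins and points roughly to the robot's left (up to 0.3 rad off). It stands on the left or on the right of the robot's middle
- tin_a: closed square tea tin, green, brass lid fixed shut, paper band, 60 x 60 mm, 120 mm high, leftmost (largest y) in the row; all three look the same, about 90 mm apart. Origin: centre of its underside, z up, faces square to x and y. 0.16 to 0.26 kg nearly empty, 0.45 to 0.53 kg full: exactly one of the three is full, which one varies. The pack inside may shift a few mm
- tin_b: closed square tea tin, green, brass lid fixed shut, paper band, 60 x 60 mm, 120 mm high, middle one in the row; all three look the same, about 90 mm apart. Origin: centre of its underside, z up, faces square to x and y. 0.16 to 0.26 kg nearly empty, 0.45 to 0.53 kg full: exactly one of the three is full, which one varies. The pack inside may shift a few mm
- tin_c: closed square tea tin, green, brass lid fixed shut, paper band, 60 x 60 mm, 120 mm high, rightmost (smallest y) in the row; all three look the same, about 90 mm apart. Origin: centre of its underside, z up, faces square to x and y. 0.16 to 0.26 kg nearly empty, 0.45 to 0.53 kg full: exactly one of the three is full, which one varies. The pack inside may shift a few mm
- cover: pale wooden cover board, 84 (its x) x 260 (its y) x 10 mm, 0.18 kg, lying loose across the lids of all three tins at the start. Origin: centre of its underside, z up. In the middle of its top stands a dark grip block 16 (x) x 70 (y) mm, its top 40 mm above the origin (30 mm above the board)
- serving: black flat serving tray with a red line round its edge, fixed, 250 (its x) x 290 (its y) x 8 mm. Origin: centre of its underside, at worktop level. It stands on the other side of the robot's middle from the tins' tray. The two yellow cups stand on its far (+x) corners
- free_spot (a point): middle of the free part of the serving tray, on its top face 8 mm above the worktop, 45 mm towards the robot from the tray's centre; same axes as serving. The cover belongs here, its centre within 60 mm of this point; it fits best lengthwise along the tray's y
- tumbler_l: yellow upturned cup, 64 mm across, 80 mm high, on the left far corner of the serving tray, 130 mm beyond free_spot and 90 mm to the left. Origin: centre of its underside. Leave alone
- tumbler_r: yellow upturned cup like the other, on the right far corner, 130 mm beyond free_spot and 90 mm to the right. Leave alone
- bowl: white rice bowl, 110 mm across, 55 mm high, towards the far edge of the worktop. Origin: centre of its underside. Leave alone
- jug: grey flask, 84 mm across, 190 mm high, towards the far edge of the worktop. Origin: centre of its underside. Leave alone
- mug: blue mug, 76 mm across, 85 mm high, towards the far edge of the worktop. Origin: centre of its underside. Leave alone
- shaker: small glass salt jar with red cap, 36 mm across, 50 mm high, on the serving tray between the two cups. Origin: centre of its underside. Leave alone

How it is judged:
On the way, in this order (a step that is already met when the one before it is completed fails the run):
1. the cover board lies flat and released on the free part of the black serving tray (horizontal distance between cover and free_spot below 0.06 m and angle between cover's own z axis and vertical below 0.06 rad and z of cover in the frame of serving below 0.014 m and contact force between cover and serving above 0.8 N and contact force between cover and the fingers below 0.2 N), for 0.2 s.
2. the left tin is held in the gripper, clear of the wooden tray (z of tin_a in the frame of caddy above 0.022 m and contact force between tin_a and caddy below 0.1 N and contact force between tin_a and the fingers above 1 N), for 0.2 s.
3. the middle tin is held in the gripper, clear of the wooden tray (z of tin_b in the frame of caddy above 0.022 m and contact force between tin_b and caddy below 0.1 N and contact force between tin_b and the fingers above 1 N), for 0.2 s.
4. the right tin is held in the gripper, clear of the wooden tray (z of tin_c in the frame of caddy above 0.022 m and contact force between tin_c and caddy below 0.1 N and contact force between tin_c and the fingers above 1 N), for 0.2 s.
At the end, for the whole second after the job is handed in: the fingers hold the full tin still (over 3 N), base over 100 mm up, tilt under 0.35 rad, within 200 mm of the wooden tray's centre, touching neither it nor a tin; the other two stand in it, tilt under 0.08 rad, each under 3.4 N; the cover lies flat and released within 60 mm of the free spot (all of step 1 and ((height (world z) of tin_a above 0.1 m and horizontal distance between tin_a and caddy below 0.2 m and contact force between tin_a and the fingers above 3 N and angle between tin_a's own z axis and vertical below 0.35 rad and linear speed of tin_a below 0.03 m/s and contact force between tin_a and caddy below 0.1 N and (angle between tin_b's own z axis and vertical below 0.08 rad and z of tin_b in the frame of caddy below 0.009 m and contact force between tin_b and the fingers below 0.2 N and x of tin_b in the frame of caddy between -0.03 and 0.03 m and y of tin_b in the frame of caddy between -0.12 and 0.12 m) and contact force between tin_a and tin_b below 0.1 N and contact force between tin_b and caddy between 0.6 and 3.4 N and (angle between tin_c's own z axis and vertical below 0.08 rad and z of tin_c in the frame of caddy below 0.009 m and contact force between tin_c and the fingers below 0.2 N and x of tin_c in the frame of caddy between -0.03 and 0.03 m and y of tin_c in the frame of caddy between -0.12 and 0.12 m) and contact force between tin_a and tin_c below 0.1 N and contact force between tin_c and caddy between 0.6 and 3.4 N) or (height (world z) of tin_b above 0.1 m and horizontal distance between tin_b and caddy below 0.2 m and contact force between tin_b and the fingers above 3 N and angle between tin_b's own z axis and vertical below 0.35 rad and linear speed of tin_b below 0.03 m/s and contact force between tin_b and caddy below 0.1 N and (angle between tin_a's own z axis and vertical below 0.08 rad and z of tin_a in the frame of caddy below 0.009 m and contact force between tin_a and the fingers below 0.2 N and x of tin_a in the frame of caddy between -0.03 and 0.03 m and y of tin_a in the frame of caddy between -0.12 and 0.12 m) and contact force between tin_b and tin_a below 0.1 N and contact force between tin_a and caddy between 0.6 and 3.4 N and (angle between tin_c's own z axis and vertical below 0.08 rad and z of tin_c in the frame of caddy below 0.009 m and contact force between tin_c and the fingers below 0.2 N and x of tin_c in the frame of caddy between -0.03 and 0.03 m and y of tin_c in the frame of caddy between -0.12 and 0.12 m) and contact force between tin_b and tin_c below 0.1 N and contact force between tin_c and caddy between 0.6 and 3.4 N) or (height (world z) of tin_c above 0.1 m and horizontal distance between tin_c and caddy below 0.2 m and contact force between tin_c and the fingers above 3 N and angle between tin_c's own z axis and vertical below 0.35 rad and linear speed of tin_c below 0.03 m/s and contact force between tin_c and caddy below 0.1 N and (angle between tin_a's own z axis and vertical below 0.08 rad and z of tin_a in the frame of caddy below 0.009 m and contact force between tin_a and the fingers below 0.2 N and x of tin_a in the frame of caddy between -0.03 and 0.03 m and y of tin_a in the frame of caddy between -0.12 and 0.12 m) and contact force between tin_c and tin_a below 0.1 N and contact force between tin_a and caddy between 0.6 and 3.4 N and (angle between tin_b's own z axis and vertical below 0.08 rad and z of tin_b in the frame of caddy below 0.009 m and contact force between tin_b and the fingers below 0.2 N and x of tin_b in the frame of caddy between -0.03 and 0.03 m and y of tin_b in the frame of caddy between -0.12 and 0.12 m) and contact force between tin_c and tin_b below 0.1 N and contact force between tin_b and caddy between 0.6 and 3.4 N))); the arm keeps its last pose, push and grip.
It fails at once if a bystander (cup, bowl, flask, mug or salt jar) is shoved more than 30 mm or knocked over (distance of any of tumbler_l, tumbler_r, bowl, jug, mug, shaker from where it was at the start of the episode above 0.03 m or angle between any of tumbler_l, tumbler_r, bowl, jug, mug, shaker's own z axis and vertical above 0.4 rad).
It fails at once if a tin is tipped over (angle between any of tin_a, tin_b, tin_c's own z axis and vertical above 0.8 rad).
It also fails if it takes over 72 s, if anything falls off the work surface, if the arm or the gripper's body presses on something with over 40 N, if the wrist force passes 120 N, or if a joint passes its speed limit or range.

### The arm

A 6-joint arm with a two-finger parallel gripper is mounted at the origin on the work surface. World frame = base frame: x ahead of the robot, y to its left, z up, the work surface at z = 0. Lengths are in m, angles in rad, forces in N, time in s.
With the tool pointing down it reaches from about 0.15 to 0.775 m from the base axis. Payload 6.1 kg.
Tool frame: the origin (TCP) lies on the centre line of the jaws, within the pads' length; the fingertips stand 11 mm ahead of it and the grasp point (between the pads) lies 8 mm behind it; z points along the fingers, y is the line along which they close (so a half turn about z gives the same grasp; the last joint's range is limited). The gripper opens to 85 mm and grips with 20 to 120 N. Pads are 22 mm wide; open, the fingers measure 114 mm over their backs; the gripper's body (76 mm by 85 mm) begins 54 mm behind the grasp point. The pads swing forward as they close: fully open they stand 13 mm farther back than shut.
Start: joints at [-1.321, 0.126, -0.04, 1.405, 0, 1.571], TCP at [0.13, -0.509, 0.218] pointing down, gripper open.
Joint ranges: [-2.72, 2.72], [-0.95, 1.95], [-1.27, 1.35], [-1.78, 2.02], [-1.46, 1.47], [-3.14, 3.14]. Speed limits (rad/s): [2.39, 2.39, 3.01, 3.14, 3.14, 3.14].

### API

Orientations are given as a 3x3 rotation matrix whose columns are the frame's x, y, z axes.
In Python, from plant import status, snapshot, bot, finder gives the robot as it stands. The module is installed in compiled form; this text tells all that it offers.
- The arm moves only by the tool move_arm, never from a script. Its argument "targets" is a list of rows, each a list of 3 entries, a list of its own where there are three numbers: the finger opening in mm, from 0 to 85.4, then the shift along the tool's x, y, z in mm, then the turn about the tool's z in rad. A call has 1 to 20 rows; each row shifts and turns the commanded pose from where the row before left it, along the tool's axes as they then stand; what a row does not reach is not made up. A row lasts 1/8 s, in which the tool goes at most 62.5 mm and 10.7 degrees, less where a joint would pass 70% of its speed; a pose out of reach is approached as far as the arm can. A call with a gripper value outside its range is refused whole. The fingers move at their own pace and stop on an object; "squeeze" is the grip in N (left out, the last holds). Time passes only in rows, so rows that do not move let the fingers close. It gives the time, the measured TCP pose, the force, the opening and the grip force at its end, in the units of the state.
- status.read_state(): the state, without advancing time (a new reading comes with each control period).
- snapshot(name): name is "scene" or "top" or "wrist"; returns a dict with "frame" (420x560x3 uint8, red, green, blue), "fx", "fy", "cx", "cy" (pixels), "k1" (the pictures are not rectified: a ray, as slopes to the right and down, at radius r is drawn at 1 + k1 r^2 times it, then the intrinsics apply), "cam_to_world" (4x4, takes a point from camera to world coordinates); the wrist camera has in their place "mount" (4x4, takes a point from camera to tool coordinates, whose origin is the TCP and whose axes are the flange's). Camera axes: x right, y up, looking along -z (the intrinsics and any distortion apply to the point x, -y, -z); pixel columns grow to the right and rows downward; lengths in m; the calibration is good to about 2 mm. A picture is of the moment at which its call begins: read the wrist's pose just before it. There is no depth.
- bot.hand_in(): hands the job in; it is judged then, once.
Trained networks look in the newest picture that a camera, given by its name, has taken for a name from the list of things; names that differ only in an ending like _2 or _b are one class to them, and where a whole thing is asked for, a point or a joint stands for the part that bears it (a point fixed in the world has none). Each returns a list of dicts, best first, with "conf" (0 to 1); they miss things now and then, are a little off and sometimes report something else, mostly with a low value. They report only what shows in the picture. A call takes as long as a camera call.
- finder.recognise(camera, thing): "uv" ([column, row] in pixels, amid what is visible of it).
- finder.trace(camera, thing): "region" (420x560 bool, what is visible of it) and "uv" ([column, row] in pixels, amid what is visible of it).
- finder.pinpoint(camera, thing): "uv" ([column, row] in pixels: a listed point, or the origin of a listed thing).
The state is a dict: "clock": time; "joint_pos": joint angles; "joint_vel": joint speeds; "joint_efforts": joint torques, N m; "eef_pos": TCP position; "ee_rot": TCP orientation; "ft_force": force on the tool from outside, world axes, zero at the start; "ft_torque": the same for the moment, N m; "width": finger opening in m; "grasp_force": force on a finger pad.
Only numpy, scipy, OpenCV 4.12 (cv2) and the standard library are available. Lean on these libraries where they do the work, as an engineer would, in place of code of your own. Each camera call takes 0.05 s, during which the arm holds its last target. There are 200 camera calls.

## Working session

There is one attempt and no reset: what is moved stays moved. The work goes in short steps, Python scripts to look and compute and a tool call to move; the robot and the scene stay as the last step left them, time stands still between calls to the robot, and variables do not carry over. Pictures are saved under pics/ and viewed, at most 10 in all, crops included, and the job is handed in when it is done.

Besides the shell and the picture viewer there is one more tool, called after "Emit:" as a command line: name --argument value ..., lists and objects as JSON in quotes. move_arm: Moves the arm, as the interface text tells. Its arguments: {"type":"object","properties":{"targets":{"type":"array","items":{"type":"array"}},"squeeze":{"type":"number"}},"required":["targets"]}

```bash
mkdir -p pics; cat > h.py <<'E'
import numpy as np, cv2
from plant import status, snapshot, bot, finder
def ray(s,uv,T=None):
    T=np.array(s["cam_to_world"]) if T is None else T
    xd=np.array([(uv[0]-s["cx"])/s["fx"],(uv[1]-s["cy"])/s["fy"]]); x=xd.copy()
    for _ in range(20): x=xd/(1+s["k1"]*(x@x))
    return T[:3,3], T[:3,:3]@np.array([x[0],-x[1],-1])
def atz(s,uv,z,T=None):
    o,d=ray(s,uv,T); return o+d*(z-o[2])/d[2]
def proj(s,p,T=None):
    T=np.array(s["cam_to_world"]) if T is None else T
    c=np.linalg.inv(T)@np.append(p,1); x=np.array([c[0]/-c[2],-c[1]/-c[2]]); x=x*(1+s["k1"]*(x@x))
    return np.array([x[0]*s["fx"]+s["cx"],x[1]*s["fy"]+s["cy"]])
def wristT(s,st):
    T=np.eye(4);T[:3,:3]=st["ee_rot"];T[:3,3]=st["eef_pos"];return T@np.array(s["mount"])
E
python3 - <<'E'
from h import *
np.set_printoptions(precision=4,suppress=True)
st=status.read_state(); print(st)
S={}
for c in("scene","top"):
    s=snapshot(c);S[c]=s; cv2.imwrite(f"pics/{c}0.png",s["frame"][:,:,::-1])
    print(c,s["cam_to_world"][:3,3])
    for t,z in(("cover",.125),("caddy",0),("serving",0),("free_spot",.008),("tumbler_l",0),("shaker",.008),("bowl",0),("jug",0),("mug",0)):
        r=finder.pinpoint(c,t)
        for q in r[:2]: print(t,q["uv"],round(q["conf"],2),atz(s,q["uv"],z))
    for t,z in(("cover",.135),("serving",.008)):
        for q in finder.trace(c,t)[:1]:
            cs,_=cv2.findContours(q["region"].astype(np.uint8),0,2); k=max(cs,key=cv2.contourArea)
            P=np.array([atz(s,p[0],z)[:2] for p in k],np.float32)
            print(t,"rect",cv2.minAreaRect(P), q["conf"])
E
```

```text
{'clock': 0.0, 'joint_pos': array([-1.321 ,  0.1264, -0.0406,  1.4054, -0.    ,  1.5708]), 'joint_vel': array([ 0.0005,  0.0001, -0.0013,  0.0014,  0.0015,  0.0004]), 'joint_efforts': array([ -0.0006, -43.591 ,  35.2927,   0.0171,   0.    ,  -0.    ]), 'eef_pos': array([ 0.1297, -0.5083,  0.2169]), 'ee_rot': array([[ 0.969 ,  0.2472, -0.0004],
       [ 0.2472, -0.969 ,  0.0015],
       [-0.    , -0.0016, -1.    ]]), 'ft_force': array([-0.6201,  0.282 , -0.1403]), 'ft_torque': array([0.0242, 0.0177, 0.0101]), 'grasp_force': 0.0, 'width': 0.08543406135822448}
scene [ 1.147  -0.0907  0.7906]
cover [173.3, 173.3] 0.92 [ 0.524  -0.2289  0.125 ]
caddy [181.3, 210.7] 0.66 [ 0.526  -0.2337  0.    ]
serving [380.1, 197.9] 0.6 [0.5439 0.2328 0.    ]
serving [431.5, 220.2] 0.2 [0.6221 0.333  0.    ]
free_spot [376.4, 181.4] 0.96 [0.4988 0.2344 0.008 ]
tumbler_l [430.6, 219.7] 0.71 [0.6205 0.3314 0.    ]
tumbler_l [217.5, 305.1] 0.68 [ 0.7699 -0.1602  0.    ]
shaker [389.4, 231.0] 0.75 [0.6445 0.2247 0.008 ]
bowl [309.8, 298.6] 0.95 [0.779  0.0228 0.    ]
bowl [392.3, 230.9] 0.24 [0.6399 0.2345 
[... 528 characters left out ...]
8 ]
free_spot [209.0, 227.1] 0.44 [0.6307 0.1473 0.008 ]
tumbler_l [128.7, 243.9] 0.96 [0.6313 0.334  0.    ]
tumbler_l [211.1, 225.4] 0.88 [0.6352 0.1432 0.    ]
shaker [173.3, 225.0] 0.68 [0.6522 0.2264 0.008 ]
shaker [175.8, 294.4] 0.67 [0.4976 0.2436 0.008 ]
bowl [251.0, 156.4] 0.84 [0.7811 0.0213 0.    ]
jug [182.1, 173.0] 0.61 [0.7736 0.1894 0.    ]
mug [325.6, 146.7] 0.91 [ 0.7684 -0.1594  0.    ]
mug [209.2, 227.7] 0.18 [0.6308 0.1484 0.    ]
cover rect ((0.5235396027565002, -0.2314780354499817), (0.26094573736190796, 0.08582960814237595), 74.89032745361328) 0.7
serving rect ((0.5456207394599915, 0.23498623073101044), (0.25318485498428345, 0.2926032841205597), 1.868334174156189) 0.56
```

```bash
cd pics; ls; python3 -c "
import cv2,numpy as np
a=cv2.imread('scene0.png');b=cv2.imread('top0.png');cv2.imwrite('both0.png',cv2.resize(np.vstack([a,b]),(448*1,336*2-72)))"
```

```text
scene0.png
top0.png
```

View pics/both0.png

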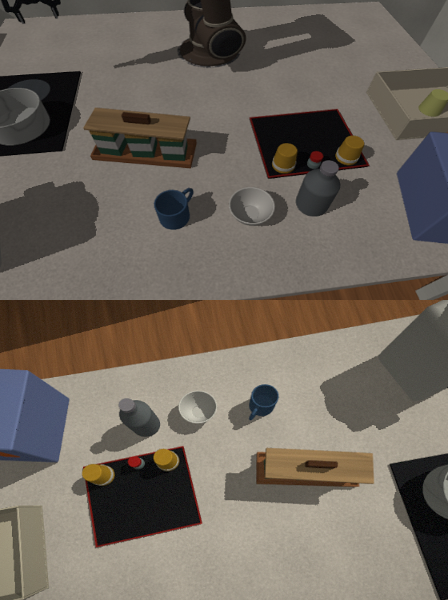

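Emit:
move_arm --targets '[[85, [56.5, -21.3, -8], 0], [85, [56.5, -21.3, -8], 0], [85, [56.5, -21.3, -8], 0], [85, [56.5, -21.3, -8], 0], [85, [56.5, -21.3, -8], 0], [85, [56.5, -21.3, -8], 0], [85, [56.5, -21.3, -8], 0], [85, [56.5, -21.3, -8], 0], [60, [0, 0, 0], -0.176], [60, [0, 0, 0], -0.176], [60, [0, 0, 0], -0.176], [60, [0, 0, 0], -0.176], [60, [0, 0, 0], -0.176], [60, [0, 0, 0], -0.176], [60, [0, 0, 0], 0]]' --squeeze 40

```text
clock: 3.08
eef_pos: [0.5257, -0.2319, 0.2817]
ee_rot: [[0.264, 0.965, -0.0], [0.965, -0.264, 0.0], [0.0, -0.0, -1.0]]
ft_force: [0.7, -0.8, -0.1]
width: 0.0603
grasp_force: 0.0
```

```bash
cat > look.py <<'E'
from h import *
import sys
np.set_printoptions(precision=4,suppress=True)
def look(name,things):
    st=status.read_state(); s=snapshot("wrist"); T=wristT(s,st)
    cv2.imwrite(f"pics/{name}.png",s["frame"][:,:,::-1])
    print("t",st["clock"],"p",st["eef_pos"],"yang",np.degrees(np.arctan2(st["ee_rot"][1,1],st["ee_rot"][0,1])),"tilt",st["ee_rot"][:,2],"F",st["ft_force"],"w",st["width"],st["grasp_force"])
    for t,z in things:
        for q in finder.trace("wrist",t)[:3]:
            k=max(cv2.findContours(q["region"].astype(np.uint8),0,2)[0],key=cv2.contourArea)
            P=np.array([atz(s,p[0],z,T)[:2] for p in k],np.float32)
            print(t,"trace",round(q["conf"],2),"rect",cv2.minAreaRect(P))
        for q in finder.pinpoint("wrist",t)[:3]: print(t,"pin",np.array(q["uv"]),round(q["conf"],2),atz(s,q["uv"],z if t!='cover' else .125,T))
    return st,s,T
E
python3 -c "
from look import *
look('w1',[('cover',.135)])"
```

```text
t 3.075 p [ 0.5257 -0.2319  0.2817] yang -15.290789669123942 tilt [-0.  0. -1.] F [ 0.7188 -0.7681 -0.1446] w 0.060275036328033854 0.0
cover trace 0.89 rect ((0.5230123400688171, -0.23208507895469666), (0.2584661543369293, 0.08387794345617294), 74.85021209716797)
cover trace 0.23 rect ((0.7150415778160095, -0.15737202763557434), (0.06545481830835342, 0.10204369574785233), 81.0927963256836)
cover pin [273.1 191.7] 0.59 [ 0.5227 -0.2331  0.125 ]
```

View pics/w1.png

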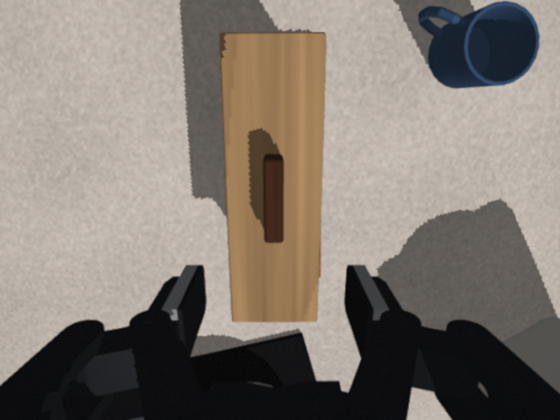

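Emit:
move_arm --targets '[[60, [0, -2.5, 50], 0], [60, [0, 0, 50], 0], [60, [0, 0, 24], 0], [60, [0, 0, 8.5], 0], [60, [0, 0, 0], 0], [0, [0, 0, 0], 0], [0, [0, 0, 0], 0], [0, [0, 0, 0], 0], [0, [0, 0, 0], 0], [0, [0, 0, 0], 0]]' --squeeze 50

```text
clock: 4.47
eef_pos: [0.5239, -0.2315, 0.1503]
ee_rot: [[0.262, 0.965, 0.002], [0.965, -0.262, -0.001], [-0.0, 0.002, -1.0]]
ft_force: [0.0, -0.5, 5.4]
width: 0.0121
grasp_force: 49.2
```

Emit:
move_arm --targets '[[0, [0, 0, -10], 0], [0, [0, 0, -20], 0], [0, [0, 0, -40], 0], [0, [0, 0, -40], 0], [0, [0, 0, -20], 0], [0, [0, 0, 0], 0]]'

```text
clock: 5.22
eef_pos: [0.5237, -0.2314, 0.2806]
ee_rot: [[0.262, 0.965, 0.002], [0.965, -0.262, -0.001], [-0.0, 0.002, -1.0]]
ft_force: [-0.2, 0.4, -2.3]
width: 0.0119
grasp_force: 48.9
```

```bash
python3 -c "
from look import *
look('w2',[('tin_b',.125),('caddy',.022)])
s=snapshot('scene'); cv2.imwrite('pics/s2.png',s['frame'][:,:,::-1])
"
```

```text
t 5.225 p [ 0.5237 -0.2314  0.2806] yang -15.184324712899702 tilt [ 0.0021 -0.0009 -1.    ] F [-0.2272  0.4095 -2.2944] w 0.011911094495070867 48.93353998661041
```

View pics/s2.png

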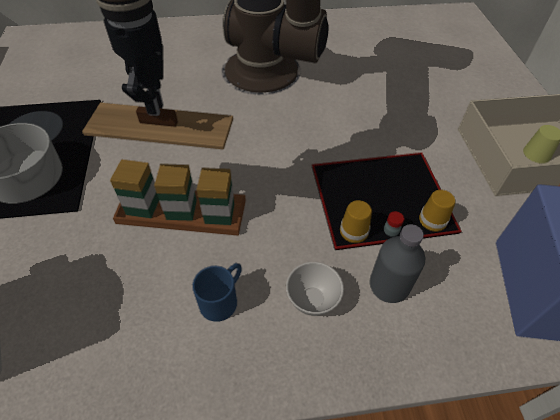

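Emit:
move_arm --targets '[[0, [17.7, -5.8, 0], 0], [0, [35.3, -11.6, 0], 0], [0, [53, -17.4, 0], 0], [0, [53, -17.4, 0], 0], [0, [53, -17.4, 0], 0], [0, [53, -17.4, 0], 0], [0, [53, -17.4, 0], 0], [0, [53, -17.4, 0], 0], [0, [44.2, -14.5, 0], 0], [0, [26.5, -8.7, 0], 0], [0, [0, 0, 20], -0.15], [0, [0, 0, 40], -0.149], [0, [0, 0, 50], 0], [0, [0, 0, 50], 0], [0, [0, 0, 40], 0], [0, [0, 0, 25], 0], [0, [0, 0, 0], 0]]'

```text
clock: 7.65
eef_pos: [0.4965, 0.2328, 0.0521]
ee_rot: [[-0.035, 0.999, -0.004], [0.999, 0.035, -0.002], [-0.002, -0.004, -1.0]]
ft_force: [0.2, -0.6, -1.4]
width: 0.0117
grasp_force: 49.0
```

```bash
python3 -c "
from look import *
look('w3',[('cover',.043)])
for c in('scene','top'):
    s=snapshot(c); cv2.imwrite('pics/%s3.png'%c,s['frame'][:,:,::-1])
    for q in finder.trace(c,'cover')[:1]:
        k=max(cv2.findContours(q['region'].astype(np.uint8),0,2)[0],key=cv2.contourArea)
        print('cover',cv2.minAreaRect(np.array([atz(s,p[0],.04)[:2] for p in k],np.float32)))
    for q in finder.trace(c,'tin_a')[:4]:
        print('tin vis',q['uv'],q['conf'],atz(s,q['uv'],.125))
    for q in finder.pinpoint(c,'tin_a')[:4]: print('tin pin',q['uv'],round(q['conf'],2),atz(s,q['uv'],.005))
    for q in finder.pinpoint(c,'caddy')[:2]: print('caddy pin',q['uv'],round(q['conf'],2),atz(s,q['uv'],0))
    for q in finder.trace(c,'caddy')[:1]:
        k=max(cv2.findContours(q['region'].astype(np.uint8),0,2)[0],key=cv2.contourArea)
        print('caddy',cv2.minAreaRect(np.array([atz(s,p[0],.022)[:2] for p in k],np.float32)))
"
```

```text
t 7.65 p [0.4965 0.2328 0.0521] yang 1.9860688429178395 tilt [-0.0044 -0.0018 -1.    ] F [ 0.1804 -0.6486 -1.3514] w 0.011706459960328852 48.958632946014404
cover trace 0.77 rect ((0.4946989119052887, 0.25086671113967896), (0.08004272729158401, 0.19697366654872894), 2.041126012802124)
cover pin [274.7 250. ] 0.79 [0.4943 0.2718 0.125 ]
cover ((0.5037746429443359, 0.2317134290933609), (0.0903177484869957, 0.2609820067882538), 2.3210573196411133)
tin vis [173.4, 191.9] 0.87 [ 0.5746 -0.2274  0.125 ]
tin vis [214.6, 193.5] 0.78 [ 0.5886 -0.1459  0.125 ]
tin pin [142.8, 206.4] 0.9 [ 0.5068 -0.3206  0.005 ]
tin pin [182.7, 207.4] 0.65 [ 0.5207 -0.2298  0.005 ]
caddy pin [183.6, 210.6] 0.61 [ 0.5263 -0.2285  0.    ]
caddy ((0.5483227372169495, -0.23396581411361694), (0.2897151708602905, 0.11427198350429535), 83.030029296875)
cover ((0.5022314190864563, 0.1719651222229004), (0.08543998748064041, 0.14183351397514343), 2.1235084533691406)
tin vis [390.8, 230.7] 0.72 [ 0.5284 -0.2213  0.125 ]
tin vis [438.0, 235.5] 0.65 [ 0.5007 -0.3087  0.125 ]
tin vis [351.6, 232.1] 0.6 [ 0.5413 -0.1452  0.125 ]
tin pin [341.9, 236.0] 0.8 [ 0.5493 -0.1463  0.005 ]
tin pin [380.7, 233.2] 0.76 [ 0.5377 -0.2342  0.005 ]
tin pin [421.7, 237.0] 0.74 [ 0.5106 -0.3226  0.005 ]
tin pin [127.6, 242.7] 0.33 [0.6336 0.3342 0.005 ]
caddy pin [377.7, 236.3] 0.74 [ 0.5325 -0.2271  0.    ]
caddy ((0.5274031758308411, -0.23323357105255127), (0.2843524217605591, 0.10132632404565811), 75.8900375366211)
```

Emit:
move_arm --targets '[[0, [0, 0, 12], 0], [0, [0, 0, 5], 0], [0, [0, 0, 2], 0], [0, [0, 0, 0], 0]]'

```text
clock: 8.9
eef_pos: [0.4988, 0.233, 0.0349]
ee_rot: [[-0.034, 0.999, -0.0], [0.999, 0.034, -0.0], [-0.0, -0.001, -1.0]]
ft_force: [-0.2, 0.3, -1.9]
width: 0.0123
grasp_force: 49.0
```

Emit:
move_arm --targets '[[0, [0, 0, 1.5], 0], [0, [0, 0, 1], 0], [0, [0, 0, 0], 0], [30, [0, 0, 0], 0], [50, [0, 0, 0], 0], [50, [0, 0, 0], 0], [50, [0, 0, 0], 0]]'

```text
clock: 9.78
eef_pos: [0.499, 0.2331, 0.0326]
ee_rot: [[-0.034, 0.999, -0.0], [0.999, 0.034, 0.0], [0.0, -0.0, -1.0]]
ft_force: [0.7, 1.0, -0.6]
width: 0.0498
grasp_force: 0.0
```

Emit:
move_arm --targets '[[50, [0, 0, -40], 0], [50, [0, 0, -60], 0], [85, [0, 0, -60], 0], [85, [0, 0, -60], 0], [85, [0, 0, -60], 0], [85, [-46.6, 1.3, 0], 0], [85, [-46.6, 1.3, 0], 0], [85, [-46.6, 1.3, 0], 0], [85, [-46.6, 1.3, 0], 0], [85, [-46.6, 1.3, 0], 0], [85, [-46.6, 1.3, 0], 0], [85, [-46.6, 1.3, 0], 0], [85, [-46.6, 1.3, 0], 0], [85, [-46.6, 1.3, 0], 0], [85, [-46.6, 1.3, 0], 0], [85, [0, 0, 0], 0.15], [85, [0, 0, 0], 0.149], [85, [0, 0, 0], 0], [85, [0, 0, 0], 0]]'

```text
clock: 12.15
eef_pos: [0.5278, -0.2321, 0.3127]
ee_rot: [[0.259, 0.966, 0.0], [0.966, -0.259, 0.0], [0.0, 0.0, -1.0]]
ft_force: [0.5, 0.2, -0.7]
width: 0.0849
grasp_force: 0.0
```

```bash
python3 -c "
from look import *
st,s,T=look('w4',[('tin_a',.125),('caddy',.022)])
for c in('scene','top'):
    s=snapshot(c)
    for q in finder.trace(c,'cover')[:1]:
        k=max(cv2.findContours(q['region'].astype(np.uint8),0,2)[0],key=cv2.contourArea)
        print('cover',cv2.minAreaRect(np.array([atz(s,p[0],.018)[:2] for p in k],np.float32)))
"
```

```text
t 12.15 p [ 0.5278 -0.2321  0.3127] yang -15.034385852656236 tilt [ 0.  0. -1.] F [ 0.5254  0.2269 -0.6527] w 0.08488537689269154 0.0
tin_a trace 0.94 rect ((0.5090756416320801, -0.3066633939743042), (0.09200442582368851, 0.060191549360752106), 73.64926147460938)
tin_a trace 0.81 rect ((0.5469314455986023, -0.14836370944976807), (0.06186998635530472, 0.062064021825790405), 79.990966796875)
tin_a trace 0.81 rect ((0.5253852605819702, -0.2282293736934662), (0.0713353231549263, 0.061118558049201965), 80.84158325195312)
tin_a pin [275.9 229.6] 0.88 [ 0.5152 -0.2794  0.125 ]
tin_a pin [273.6 169.6] 0.86 [ 0.5289 -0.2195  0.125 ]
tin_a pin [272.9  96.3] 0.78 [ 0.546  -0.1536  0.125 ]
caddy trace 0.77 rect ((0.5278003215789795, -0.23363736271858215), (0.2793799936771393, 0.10096953809261322), 76.71440124511719)
cover ((0.5030177235603333, 0.23071104288101196), (0.09494303166866302, 0.26177626848220825), 1.962107539176941)
cover ((0.5002707839012146, 0.23189668357372284), (0.08542248606681824, 0.26017409563064575), 1.3324851989746094)
```

View pics/w4.png

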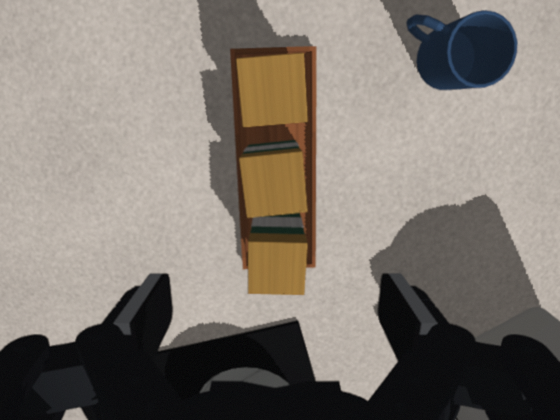

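```bash
python3 -c "
from look import *
st=status.read_state(); s=snapshot('wrist'); T=wristT(s,st)
hsv=cv2.cvtColor(s['frame'],cv2.COLOR_RGB2HSV)
for p in((88,272),(185,270),(265,278),(60,313),(135,260),(300,60)): print(p,hsv[p])
m=cv2.inRange(hsv,(15,110,110),(28,255,255)); m=cv2.morphologyEx(m,cv2.MORPH_OPEN,np.ones((5,5)))
for k in cv2.findContours(m,0,2)[0]:
    if cv2.contourArea(k)<500: continue
    print(cv2.boundingRect(k),cv2.minAreaRect(np.array([atz(s,p[0],.125,T)[:2] for p in k],np.float32)))
"
```

```text
(88, 272) [ 19 154 151]
(185, 270) [ 18 154 147]
(265, 278) [ 18 154 151]
(60, 313) [ 11 153 138]
(135, 260) [ 11 150  68]
(300, 60) [ 16  24 184]
(248, 242, 60, 53) ((0.5049125552177429, -0.3214453458786011), (0.05985408276319504, 0.06097659468650818), 73.46427154541016)
(240, 152, 67, 66) ((0.5251548290252686, -0.23429134488105774), (0.06074248254299164, 0.061222247779369354), 80.99087524414062)
(237, 53, 70, 74) ((0.5468511581420898, -0.14828093349933624), (0.061134327203035355, 0.06076500192284584), 79.62455749511719)
```

Emit:
move_arm --targets '[[85, [43, -1.6, 20], -0.04], [85, [43, -1.7, 40], -0.04], [85, [0, 0, 50], 0], [85, [0, 0, 50], 0], [85, [0, 0, 40], 0], [85, [0, 0, 20], 0], [85, [0, 0, 10], 0], [85, [0, 0, 0], 0]]' --squeeze 60

```text
clock: 13.65
eef_pos: [0.5453, -0.148, 0.0826]
ee_rot: [[0.184, 0.983, -0.001], [0.983, -0.184, 0.0], [0.0, -0.001, -1.0]]
ft_force: [1.1, 0.3, 0.9]
width: 0.085
grasp_force: 0.0
```

Emit:
move_arm --targets '[[50, [0, 0, 0], 0], [50, [0, 0, 0], 0], [50, [0, 0, 0], 0], [50, [0, 0, 0], 0], [50, [0, 0, -10], 0], [50, [0, 0, -25], 0], [50, [0, 0, -15], 0], [50, [0, 0, 0], 0], [50, [0, 0, 0], 0], [50, [0, 0, 0], 0], [50, [0, 0, 0], 0]]'

```text
clock: 15.02
eef_pos: [0.5451, -0.1479, 0.132]
ee_rot: [[0.184, 0.983, -0.001], [0.983, -0.184, 0.0], [0.0, -0.001, -1.0]]
ft_force: [0.8, -0.1, -1.7]
width: 0.059
grasp_force: 65.1
```

```bash
python3 -c "
from look import *
for i in range(4):
    st=status.read_state(); s=snapshot('wrist' if i else 'scene'); print(st['clock'],st['ft_force'],st['ft_torque'],st['joint_efforts'],st['eef_pos'])
    if not i: cv2.imwrite('pics/s5.png',s['frame'][130:300,80:300,::-1].repeat(2,0).repeat(2,1))
"
```

```text
15.025 [ 0.7539 -0.1088 -1.707 ] [0.0075 0.0171 0.0023] [ -0.001  -49.8655  35.6336   0.011    0.0002  -0.    ] [ 0.5451 -0.1479  0.132 ]
15.075 [ 0.7761 -0.6484 -0.6358] [ 0.0062  0.0277 -0.0057] [ -0.0013 -49.8187  35.6105   0.0102   0.0002  -0.    ] [ 0.5452 -0.1479  0.1322]
15.125 [ 0.6067  0.0767 -3.5012] [0.021  0.0014 0.0108] [ -0.0014 -49.7918  35.6039   0.0084   0.0002   0.    ] [ 0.5453 -0.148   0.1323]
15.175 [ 0.5969  0.2504 -1.8891] [-0.0449 -0.0095  0.022 ] [  0.0006 -49.7795  35.6071   0.0064   0.0004   0.    ] [ 0.5453 -0.148   0.1324]
```

View pics/s5.png

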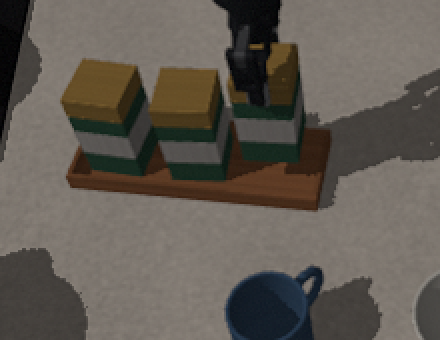

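Emit:
move_arm --targets '[[50, [0, 0, 20], 0], [50, [0, 0, 20], 0], [50, [0, 0, 8], 0], [50, [0, 0, 2.5], 0], [50, [0, 0, 0], 0], [85, [0, 0, 0], 0], [85, [0, 0, 0], 0], [85, [0, 0, 0], 0], [85, [0, 0, 0], 0], [85, [0, 0, -30], 0], [85, [0, 0, -40], 0], [85, [0, 0, -20], 0], [85, [-44, -2, 0], -0.014], [85, [-44.5, -2, 0], -0.014], [85, [0, 0, 0], 0], [85, [0, 0, 0], 0]]'

```text
clock: 17.23
eef_pos: [0.5258, -0.2342, 0.172]
ee_rot: [[0.157, 0.988, -0.0], [0.988, -0.157, 0.001], [0.0, -0.0, -1.0]]
ft_force: [0.1, 0.4, 1.2]
width: 0.0853
grasp_force: 0.0
```

```bash
python3 -c "
from look import *
st=status.read_state();print(st['clock'],st['eef_pos'],st['ee_rot'][:,1],st['width'],st['ft_force'])
s=snapshot('scene'); cv2.imwrite('pics/s6.png',s['frame'][130:300,80:300,::-1].repeat(2,0).repeat(2,1))
"
```

```text
17.225 [ 0.5258 -0.2342  0.172 ] [ 0.9876 -0.1569 -0.0003] 0.08527720886682698 [0.0734 0.3759 1.1679]
```

View pics/s6.png

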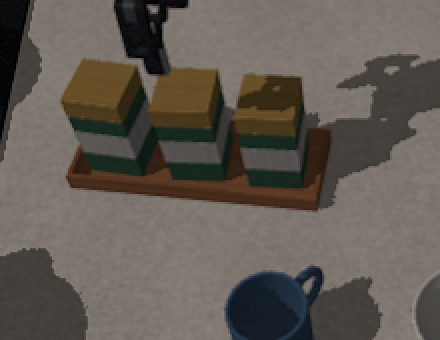

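Emit:
move_arm --targets '[[85, [0, 0, 40], 0], [85, [0, 0, 35], 0], [85, [0, 0, 14.5], 0], [85, [0, 0, 0], 0], [50, [0, 0, 0], 0], [50, [0, 0, 0], 0], [50, [0, 0, 0], 0], [50, [0, 0, 0], 0], [50, [0, 0, -10], 0], [50, [0, 0, -25], 0], [50, [0, 0, -15], 0], [50, [0, 0, 0], 0], [50, [0, 0, 0], 0], [50, [0, 0, 0], 0]]'

```text
clock: 19.02
eef_pos: [0.5253, -0.2342, 0.1316]
ee_rot: [[0.156, 0.988, -0.002], [0.988, -0.156, 0.001], [0.0, -0.002, -1.0]]
ft_force: [-0.3, -0.3, -4.5]
width: 0.0587
grasp_force: 66.6
```

```bash
cat > f.py <<'E'
from look import *
F=[]
for i in range(6):
    st=status.read_state(); s=snapshot('scene'); F.append(st['ft_force'][2])
print(np.round(F,1),np.mean(F),st['joint_efforts'],st['eef_pos'],st['width'],st['grasp_force'],st['clock'])
cv2.imwrite('pics/s_%d.png'%(st['clock']*10),s['frame'][130:300,80:300,::-1].repeat(2,0).repeat(2,1))
E
python3 f.py
```

```text
[-4.5 -5.6 -5.9 -5.1 -5.1 -5.5] -5.284499734864133 [ -0.0011 -52.9339  37.0813   0.0136  -0.       0.    ] [ 0.5257 -0.2343  0.1324] 0.05903738114703469 66.6391870379448 19.275
```

Emit:
move_arm --targets '[[50, [0, 0, 20], 0], [50, [0, 0, 20], 0], [50, [0, 0, 8], 0], [50, [0, 0, 2.5], 0], [50, [0, 0, 0], 0], [85, [0, 0, 0], 0], [85, [0, 0, 0], 0], [85, [0, 0, 0], 0], [85, [0, 0, 0], 0], [85, [0, 0, -30], 0], [85, [0, 0, -40], 0], [85, [0, 0, -20], 0], [85, [-44.5, -3.4, 0], 0], [85, [-45, -3.4, 0], 0], [85, [0, 0, 0], 0.113], [85, [0, 0, 0], 0]]'

```text
clock: 21.32
eef_pos: [0.5049, -0.3222, 0.1719]
ee_rot: [[0.267, 0.964, -0.0], [0.964, -0.267, 0.0], [0.0, -0.0, -1.0]]
ft_force: [0.2, -0.6, 0.4]
width: 0.0848
grasp_force: 0.0
```

```bash
python3 -c "
from look import *
st=status.read_state();print(st['clock'],st['eef_pos'],st['ee_rot'][:,1],st['width'],st['ft_force'])
s=snapshot('scene'); cv2.imwrite('pics/s7.png',s['frame'][130:300,80:300,::-1].repeat(2,0).repeat(2,1))
"
```

```text
21.325 [ 0.5049 -0.3222  0.1719] [ 0.9638 -0.2666 -0.0004] 0.08481588837643747 [ 0.2163 -0.6106  0.3558]
```

View pics/s7.png

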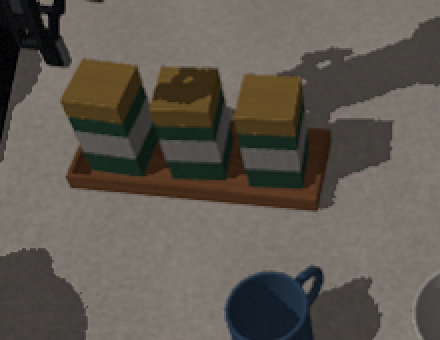

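Emit:
move_arm --targets '[[85, [0, 0, 40], 0], [85, [0, 0, 35], 0], [85, [0, 0, 14.5], 0], [85, [0, 0, 0], 0], [50, [0, 0, 0], 0], [50, [0, 0, 0], 0], [50, [0, 0, 0], 0], [50, [0, 0, 0], 0], [50, [0, 0, -10], 0], [50, [0, 0, -25], 0], [50, [0, 0, -15], 0], [50, [0, 0, 0], 0], [50, [0, 0, 0], 0], [50, [0, 0, 0], 0]]'

```text
clock: 23.12
eef_pos: [0.5046, -0.3214, 0.1316]
ee_rot: [[0.267, 0.964, -0.002], [0.964, -0.267, 0.001], [0.001, -0.002, -1.0]]
ft_force: [-0.5, -0.0, -2.4]
width: 0.059
grasp_force: 65.9
```

```bash
python3 f.py
```

```text
[-2.4 -3.1 -2.2 -1.5 -3.2 -2.7] -2.514869626732418 [ -0.0013 -54.3115  35.9672   0.0093  -0.0002  -0.    ] [ 0.505  -0.3216  0.1323] 0.05867975427674953 65.94351947307587 23.375
```

Emit:
move_arm --targets '[[50, [0, 0, 20], 0], [50, [0, 0, 20], 0], [50, [0, 0, 8], 0], [50, [0, 0, 2.5], 0], [50, [0, 0, 0], 0], [85, [0, 0, 0], 0], [85, [0, 0, 0], 0], [85, [0, 0, 0], 0], [85, [0, 0, 0], 0], [85, [0, 0, -30], 0], [85, [0, 0, -40], 0], [85, [0, 0, -20], 0], [85, [44.9, -1.7, 0], 0], [85, [44.8, -1.7, 0], 0], [85, [0, 0, 0], -0.113], [85, [0, 0, 0], 0], [85, [0, 0, 0], 0]]'

```text
clock: 25.55
eef_pos: [0.5257, -0.2347, 0.1721]
ee_rot: [[0.159, 0.987, -0.0], [0.987, -0.159, 0.0], [-0.0, -0.0, -1.0]]
ft_force: [-0.0, 0.2, -0.3]
width: 0.0851
grasp_force: 0.0
```

```bash
python3 -c "
from look import *
st=status.read_state();print(st['clock'],st['eef_pos'],st['ee_rot'][:,1],st['width'],st['ft_force'])
s=snapshot('scene'); cv2.imwrite('pics/s8.png',s['frame'][130:300,80:300,::-1].repeat(2,0).repeat(2,1))
"
```

```text
25.55 [ 0.5257 -0.2347  0.1721] [ 0.9873 -0.1586 -0.0001] 0.08514990575144984 [-0.0477  0.1923 -0.3231]
```

View pics/s8.png

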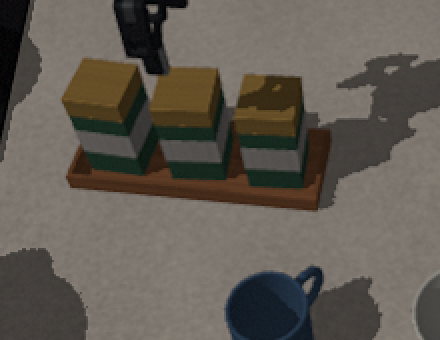

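Emit:
move_arm --targets '[[85, [0, 0, 40], 0], [85, [0, 0, 35], 0], [85, [0, 0, 14.5], 0], [85, [0, 0, 0], 0], [50, [0, 0, 0], 0], [50, [0, 0, 0], 0], [50, [0, 0, 0], 0], [50, [0, 0, 0], 0], [50, [0, 0, -10], 0], [50, [0, 0, -25], 0], [50, [0, 0, -40], 0], [50, [0, 0, -40], 0], [50, [0, 0, -30], 0], [50, [0, 0, -15], 0], [50, [0, 0, 0], 0], [50, [0, 0, 0], 0], [50, [0, 0, 0], 0], [50, [0, 0, 0], 0]]'

```text
clock: 27.85
eef_pos: [0.5255, -0.2342, 0.2418]
ee_rot: [[0.156, 0.988, -0.001], [0.988, -0.156, 0.001], [0.0, -0.002, -1.0]]
ft_force: [0.2, -0.6, -4.8]
width: 0.0588
grasp_force: 66.7
```

```bash
python3 f.py; cp pics/s_[23]*.png /dev/null 2>/dev/null; python3 -c "
from h import *
s=snapshot('scene'); cv2.imwrite('pics/s9.png',s['frame'][:,:,::-1])"
```

```text
[-4.8 -5.3 -5.1 -5.6 -5.2 -5.3] -5.240681914202905 [  0.0011 -52.714   37.4038   0.009    0.0017  -0.    ] [ 0.5258 -0.2344  0.2426] 0.05885053818971484 66.70397758483887 28.1
```

View pics/s9.png

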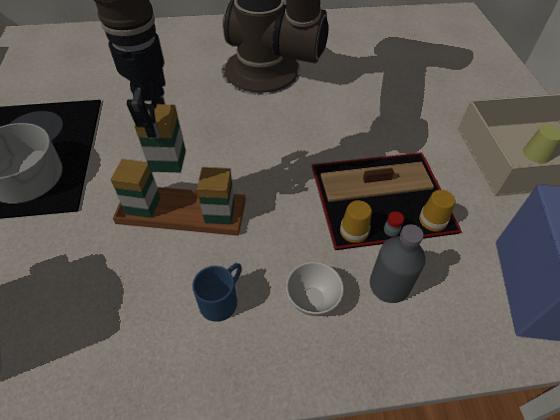

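The picture shows the middle tin held upright at about (162,140). The other two are standing in the tray at (134,188) and (215,195), and the board lies flat on the serving tray at (376,180).

```bash
python3 -c "
from plant import bot
print(bot.hand_in())"
```

```text
the job is handed in; nothing more can be done
None
```

I handed the job in at about 28 s. The cover is on the serving tray, all three tins were hefted left to right, and the gripper holds the heaviest one, the middle tin (about 0.53 kg), upright about 16 cm up; the other two stand in the wooden tray. The hand-in returned no verdict.

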